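# Lower the press platen over its guide rod and press the pin header home

## Robot

A 6-joint arm with a two-finger parallel gripper is mounted at the origin on a cart in front of the work surface, level with it; the furniture and walls round the work are solid. World frame = base frame: x ahead of the robot, y to its left, z up, the work surface at z = 0. Lengths are in m, angles in rad, forces in N, time in s.
With the tool pointing down it reaches from about 0.375 to 0.9 m from the base axis. Payload 3.1 kg.
Tool frame: the origin (TCP) lies midway between the tips of the shut fingers; the grasp point (between the pads) lies 19 mm behind it (ctrl.tcp_to_grasp is the distance from the TCP to the grasp point, in m); z points along the fingers, x is the direction in which the jaws open and shut, and the axes are right-handed (so a half turn about z gives the same grasp; the last joint's range is limited). The gripper opens to 85 mm and grips with 20 to 120 N. Pads are 22 mm wide; open, the fingers measure 114 mm over their backs; the gripper's body (76 mm by 85 mm) begins 54 mm behind the grasp point. The pads swing forward as they close: fully open they stand 13 mm farther back than shut.
Start: joints at [-1.488, 0.527, 1.433, -0, 1.181, -0.178], TCP at [0.161, -0.604, 0.231] pointing down, gripper open.
Joint ranges: [-3.08, 3.08], [-0.75, 2.2], [0.22, 2.44], [-1.43, 4.57], [0, 2.65], [-2.85, 2.85]. Speed limits (rad/s): [2.79, 2.79, 3.14, 3.14, 3.14, 3.14].

## Interface

Orientations are given as a unit quaternion [x, y, z, w].
In Python, from bench import readout, vision, ctrl gives the robot as it stands.
- The arm moves only by the shell command python3 -m inch 'ROWS' [FORCE]. ROWS is JSON, a list of rows, each a list of 5 numbers: the finger opening in mm, from 0 to 85.4, then the shift along the tool's x, y, z in mm, then the turn about the tool's z in degrees. A call has 1 to 12 rows; each row is the pose to reach, as a shift and turn from the pose measured when the call began, along the tool's axes at that moment; what a row does not reach only later rows make up. A row lasts 1/10 s, in which the tool goes at most 50 mm and 8.59 degrees, less where a joint would pass 70% of its speed; a pose out of reach is approached as far as the arm can. A call with a gripper value outside its range is refused whole. The fingers move at their own pace and stop on an object; FORCE is the grip in N (left out, the last holds). Time passes only in rows, so rows that repeat a pose let the fingers close. It gives the time, the measured TCP pose, the force and the opening at its end, in the units of the state.
- readout.read_state(): the state, without advancing time (a new reading comes with each control period).
- vision.read_camera(name): name is "side" or "top" or "wrist"; returns a dict with "image" (420x560x3 uint8, red, green, blue), "fx", "fy", "cx", "cy" (pixels), "position" and "attitude" of the camera in the world. Camera axes: x right, y down, z forward; pixel columns grow to the right and rows downward; lengths in m; the calibration is good to about 2 mm. A picture is of the moment at which its call begins. There is no depth.
- ctrl.finish_job(): hands the job in, once; it reports no verdict.
The state is a dict: "time_s": time; "joint_pos": joint angles; "dq": joint speeds; "effort": joint torques, N m; "position": TCP position; "ee_rot": TCP orientation; "ft_force": force on the tool from outside, world axes, zero at the start; "torque": the same for the moment, N m; "grip_width": finger opening in m.
Only numpy, scipy, OpenCV 4.12 (cv2) and the standard library are available. Lean on these libraries where they do the work, as an engineer would, in place of code of your own. Each camera call takes 0.05 s, during which the arm holds its last target. There are 200 camera calls.

## Task

Take the press platen by its red grip block, lower its drilled end squarely over the tall rod of the press jig, and slide it down so that its other end sits on the black pin header. Then press the header fully home into its board, keeping the platen level and without forcing or jamming anything, and let go with the platen lying flat and in line on the jig. Leave the solder spool, the loupe and the small black connector where they are.

Things in the scene. Friction and masses are not known exactly. Their poses are not given: they have to be found in the camera images.
- jig: the press jig, fixed to the worktop: dark steel base 190 x 84 x 12 mm, x along its length; origin at the centre of its underside, z up. At x = -36 mm a green board on a riser (top 21 mm above the worktop) carries the pin header; between x = 23 and 53 mm stands the guide rod. More than 35 N between the platen and any part of the jig, rod and header included, is forcing
- slot_end (a point): inner end of the rod's slot: jig x = +19 mm, y = 0, 29.5 mm above the worktop; axes as the jig's. The steel rod stands firmly on the slot line (y = 0), anywhere from 4 to 34 mm from here along +x; just where is not measured: look or feel. Rod 12 mm diameter, top 110 mm above the worktop, its edge bevelled by less than 1 mm; brass seat collar, 23 mm diameter, at its foot, top level with this point
- header_top (a point): centre of the top of the black pin header, 20 mm (jig's x) by 40 mm, at jig x = -36 mm, y = 0; 36 mm above the worktop when standing out fully, 30 mm when home
- header (a joint): how far the header is pressed in, m: 0 stands 6 mm proud of its board, 0.006 is home against a hard stop. It starts at 0 to 1.5 mm, moves straight down against a friction of about 9 N (a little more when pushed fast) and stays where it is left
- platen: loose press platen, 0.3 kg: aluminium plate 124 x 56 x 12 mm, x along its length; origin at the centre of its flat underside. At x = +36 mm a 14 mm hole runs through plate and brass boss (27 mm diameter, top 24 mm up). At x = -36 mm the red grip block, 34 (x) by 24 (y) mm, top 54 mm up. Starts flat on the worktop; home, it lies on collar and header, 30 mm up, its x along the jig's x
- platen_hole (a point): centre of the hole at the platen's underside (x = +36 mm); axes as the platen's
- platen_grip (a point): point in the red grip block at which to grasp it, across its 24 mm width (platen's y), 39 mm above the platen's underside
- solder_spool: white spool of solder wire standing on its flange, 60 mm diameter, 41 mm high; origin at the centre of its underside; leave alone
- loupe: black eye loupe standing on the worktop, 34 mm diameter, 34 mm high; origin at the centre of its underside; leave alone
- connector1: small black connector housing, 13 x 24 x 9 mm; origin at the centre of its underside; leave alone
There are look-alikes about, which are no part of the job. What is shaped like the platen but purple is not meant.

How it is judged:
By the outcome, as a careful person would: the job done as asked, in the order asked, and still so for the second after the job is handed in, with the robot touching nothing.
It also fails if it takes over 64 s, if anything falls off the work surface, if the arm or the gripper's body presses on something with over 40 N, if the wrist force passes 120 N, or if a joint passes its speed limit or range.

## Working session

There is one attempt and no reset: what is moved stays moved. The work goes in short steps, Python scripts to look and compute and a shell command to move; the robot and the scene stay as the last step left them, time stands still between calls to the robot, and variables do not carry over. Pictures are saved under pics/ and viewed, about 8 in all and at most 12, crops included, and the job is handed in when it is done.

```bash
ls; mkdir -p pics; cat > h.py <<'E'
from bench import readout, vision, ctrl
import numpy as np, cv2, json
from scipy.spatial.transform import Rotation as R
def cam(n,save=None):
    c=vision.read_camera(n)
    if save: cv2.imwrite('pics/'+save+'.png',c['image'][:,:,::-1])
    return c
def Rc(c):
    a=np.array(c['attitude'],float)
    return a if a.shape==(3,3) else R.from_quat(a).as_matrix()
def back(c,u,v,z):
    d=Rc(c)@np.array([(u-c['cx'])/c['fx'],(v-c['cy'])/c['fy'],1]); p=np.array(c['position'])
    return p+d*(z-p[2])/d[2]
def proj(c,P):
    q=(np.atleast_2d(P)-np.array(c['position']))@Rc(c)
    return np.c_[c['fx']*q[:,0]/q[:,2]+c['cx'],c['fy']*q[:,1]/q[:,2]+c['cy']]
def S():
    s=readout.read_state(); return s
E
python3 - <<'E'
from h import *
import pickle
cs={n:cam(n,n+'0') for n in ('top','side','wrist')}
pickle.dump(cs,open('c0.pkl','wb'))
for n,c in cs.items(): print(n,c['position'],c['attitude'],c['fx'],c['cx'],c['cy'])
print(S())
E
```

```text
pics
top [0.45755257 0.32622687 1.26490292] [-0.70003149  0.71289946 -0.03063846  0.02813466] 471.2858732540661 281.4778999373179 208.88145697535998
side [ 0.39727824 -0.81479981  0.77982642] [ 0.87655529 -0.04772608  0.03974558 -0.47727699] 540.4017325326196 271.473332145468 214.94388662596174
wrist [ 0.23183634 -0.58374546  0.37355004] [ 0.78448526 -0.6026531  -0.08932466  0.11581548] 356.019374313071 282.78290601805617 208.7500671685178
{'time_s': 0.15, 'joint_pos': array([-1.48851035e+00,  5.28256651e-01,  1.43360350e+00,  2.24613599e-05,
        1.18139593e+00, -1.78514720e-01]), 'dq': array([-0.00077057, -0.00095803, -0.00426879, -0.00010619, -0.00067335,
        0.00010329]), 'effort': array([ 5.23542130e-04, -4.42744052e+01, -1.78276742e+01, -2.38115408e-04,
        5.62958390e-03, -7.73292555e-06]), 'position': array([ 0.16113921, -0.60330847,  0.23055737]), 'ee_rot': array([ 7.93046381e-01, -6.09160690e-01, -5.51457233e-04, -6.22700280e-04]), 'ft_force': array([-0.50768426, -0.76368192,  0.10025521]), 'torque': array([ 0.02212614, -0.01247801,  0.0010171 ]), 'grip_width': 0.08547118696979628}
```

View pics/top0.png

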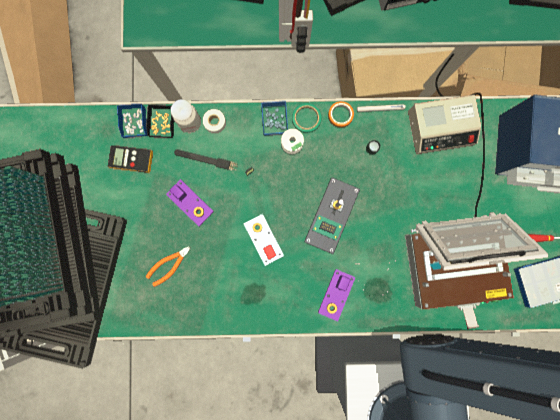

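View pics/side0.png

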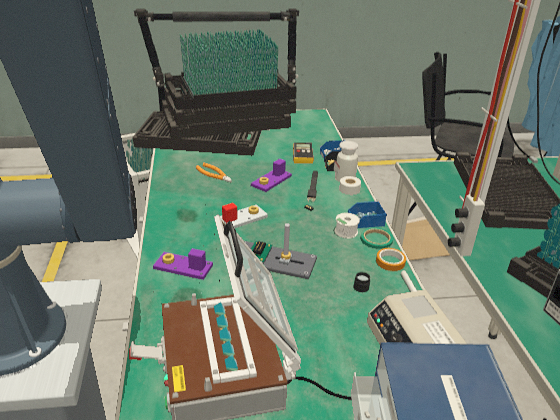

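The top picture shows the white platen around (263,240), with its boss at (257,227) and red block at (269,252). The jig is at about (331,214), with the rod near (340,195). The purple ones are the decoys.

```bash
python3 - <<'E'
from h import *
import pickle
cs=pickle.load(open('c0.pkl','rb'));c=cs['top']
im=c['image'];cr=im[165:280,230:370]
cv2.imwrite('pics/topz.png',cv2.resize(cr,None,fx=5.5,fy=5,interpolation=cv2.INTER_CUBIC)[:,:,::-1])
cr=cs['side']['image'][190:290,205:335]
cv2.imwrite('pics/sidez.png',cv2.resize(cr,None,fx=6,fy=6,interpolation=cv2.INTER_CUBIC)[:,:,::-1])
for u,v,z in [(257,227,.024),(269,252,.054),(331,214,.012),(340,195,.03)]: print(back(c,u,v,z))
E
```

```text
[0.51421461 0.38620576 0.024     ]
[0.44831034 0.35495889 0.054     ]
[0.54583656 0.1890706  0.012     ]
[0.59434848 0.16594787 0.03      ]
```

View pics/topz.png

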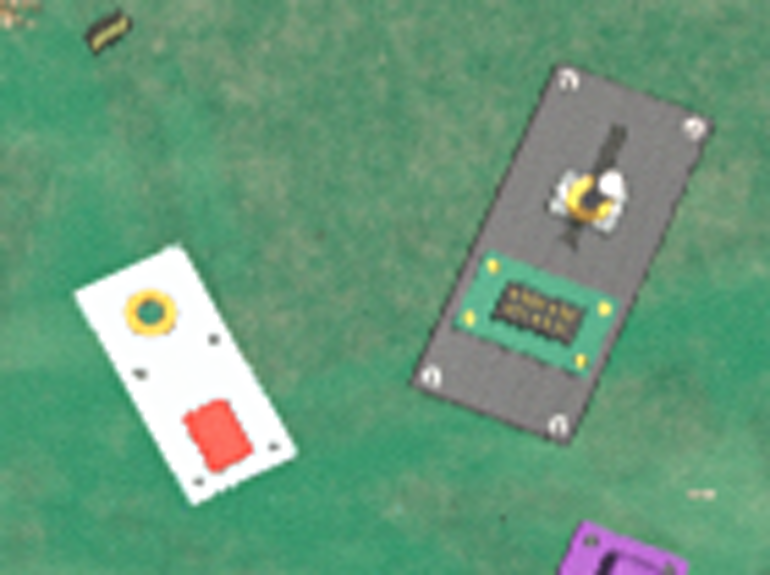

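View pics/sidez.png

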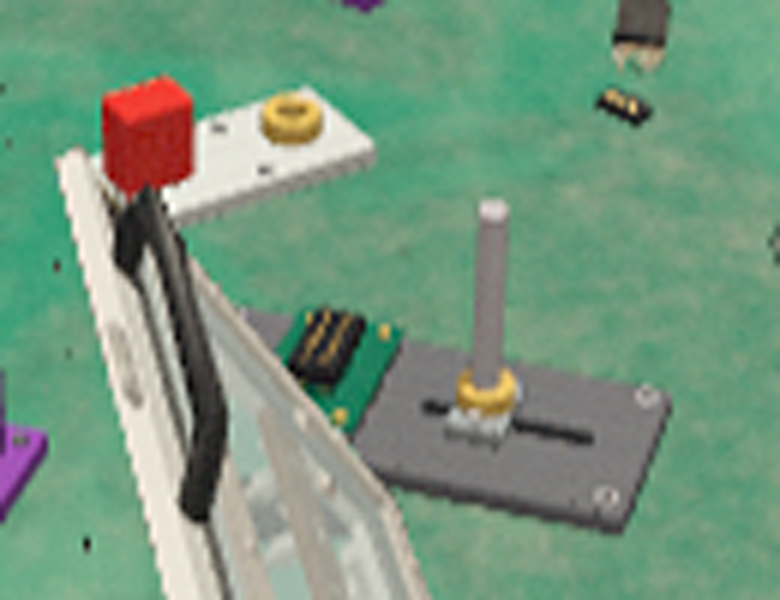

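The zooms agree: the platen yaw is about +25° and the jig yaw about −25°. The connector is at zoom position (108,30), well clear of both. Next I measure them precisely.

```bash
python3 - <<'E'
from h import *
import pickle
cs=pickle.load(open('c0.pkl','rb'));c=cs['top'];im=c['image'].astype(int)
def rect(mask,z,name):
    m=np.zeros(mask.shape,np.uint8);m[165:280,230:370]=mask[165:280,230:370]
    n,l,st,ce=cv2.connectedComponentsWithStats(m);i=1+np.argmax(st[1:,4]);m=(l==i).astype(np.uint8)
    m=cv2.morphologyEx(m,cv2.MORPH_CLOSE,np.ones((9,9)))
    v,u=np.nonzero(m);P=np.array([back(c,a,b,z)[:2] for a,b in zip(u,v)])*1000
    r=cv2.minAreaRect(P.astype(np.float32));mu=P.mean(0);w,V=np.linalg.eigh(np.cov(P.T));d=V[:,1]*np.sign(V[0,1])
    print(name,m.sum(),'centroid',mu.round(1),'rect',np.round(r[0],1),np.round(r[1],1),round(r[2],1),'pca yaw',np.degrees(np.arctan2(d[1],d[0])).round(1),'sizes',np.sqrt(12*w).round(1))
r,g,b=im[...,0],im[...,1],im[...,2]
red=(r>180)&(g<120)&(b<120)
rect((r>200)&(g>200)&(b>200)|red,.012,'platen');rect(red,.054,'red')
rect((abs(r-g)<22)&(abs(g-b)<22)&(r<150)&(r>60),.012,'jig')
Z=lambda x,y:(230+x/5.5-.5+.1,165+y/5-.5+.1)
for n,p,z in [('boss',(151,313),.024),('rodtop',(612,184),.110),('header',(540,315),.0355),('screwA',(568,82),.012),('screwB',(694,128),.012),('screwC',(431,378),.012),('screwD',(558,427),.012),('b1',(492,266),.021),('b2',(604,309),.021),('b3',(470,318),.021),('b4',(580,361),.021)]:
    print(n,(back(c,*Z(*p),z)*1000).round(1))
# side rod top
s=cs['side'];q=(205+493/6-.4,190+210/6-.4);print('side rodtop',back(s,*q,.110)*1000)
st=S();T=R.from_quat(st['ee_rot']).as_matrix();print('tool axes\n',T.round(3));w=cs['wrist'];print('cam in tool',T.T@(np.array(w['position'])-st['position']),(T.T@Rc(w)).round(3))
E
```

```text
platen 999 centroid [481.5 370.6] rect [481.7 370.6] [124.5  56.2] 26.4 pca yaw 26.4 sizes [ 56.3 124.8]
red 102 centroid [449.4 354.2] rect [449.3 354.2] [30.8 20.6] 25.7 pca yaw 22.5 sizes [21.7 30.8]
jig 1798 centroid [550.1 183.9] rect [543.1 186.9] [ 84.9 189. ] 66.1 pca yaw -24.4 sizes [ 87.3 198.4]
boss [513.7 386.1  24. ]
rodtop [569.6 174.6 110. ]
header [508.8 201.   35.5]
screwA [634.4 181.6  12. ]
screwB [608.5 121.   12. ]
screwC [477.3 252.1  12. ]
screwD [450.2 191.5  12. ]
b1 [535.7 221.9  21. ]
b2 [512.  168.7  21. ]
b3 [508.4 233.2  21. ]
b4 [484.8 181.   21. ]
side rodtop [569.07808171 173.607093   110.        ]
tool axes
 [[ 0.258 -0.966 -0.   ]
 [-0.966 -0.258  0.002]
 [-0.002 -0.    -1.   ]]
cam in tool [-0.00090606 -0.07339598 -0.1429682 ] [[ 1.    -0.     0.001]
 [ 0.     0.957  0.29 ]
 [-0.001 -0.29   0.957]]
```

```bash
cat >> h.py <<'E'
def need(x,y,z,yaw=None):
    "mm world TCP target, yaw (deg) of platen x = tool -y"
    s=S();T=R.from_quat(s['ee_rot']).as_matrix();d=T.T@(np.array([x,y,z])-s['position']*1000)
    cur=np.degrees(np.arctan2(-T[1,1],-T[0,1]))
    print('t',s['time_s'],'pos',(s['position']*1000).round(1),'shift',d.round(1),'yaw',cur.round(2),'turn',None if yaw is None else round(cur-yaw,2),'F',s['ft_force'].round(1),'M',s['torque'].round(2),'w',round(s['grip_width']*1000,1),'tilt',T[2].round(4))
E
python3 -c "
from h import *
need(161,-603,450);need(560,-200,450,26.4)"
```

```text
t 0.15 pos [ 161.1 -603.3  230.6] shift [  -0.7   -0.  -219.4] yaw 14.94 turn None F [-0.5 -0.8  0.1] M [ 0.02 -0.01  0.  ] w 85.5 tilt [-1.6e-03 -3.0e-04 -1.0e+00]
t 0.15 pos [ 161.1 -603.3  230.6] shift [-287.2 -489.4 -218.8] yaw 14.94 turn -11.46 F [-0.5 -0.8  0.1] M [ 0.02 -0.01  0.  ] w 85.5 tilt [-1.6e-03 -3.0e-04 -1.0e+00]
```

```bash
python3 -m inch '[[85,0,0,-50,0],[85,0,0,-100,0],[85,0,0,-150,0],[85,0,0,-200,0],[85,-10,-17,-219,0],[85,-35,-60,-219,0],[85,-60,-102,-219,0],[85,-85,-145,-219,0],[85,-110,-188,-219,0],[85,-135,-230,-219,0],[85,-160,-273,-219,0],[85,-185,-316,-219,0]]'; python3 -c "
from h import *
need(560,-200,450,26.4);need(449.4,354.3,150,26.4)"
```

```text
time_s: 1.35
position: [0.4197, -0.3416, 0.4498]
ee_rot: [0.793, -0.609, -0.001, -0.001]
ft_force: [0.5, -0.6, 0.4]
grip_width: 0.0849
t 1.35 pos [ 419.7 -341.6  449.8] shift [-100.7 -172.    -0. ] yaw 14.92 turn -11.48 F [ 0.5 -0.6  0.4] M [ 0.   -0.03 -0.03] w 84.9 tilt [-2.e-03 -2.e-04 -1.e+00]
t 1.35 pos [ 419.7 -341.6  449.8] shift [-664.2 -207.9  301.1] yaw 14.92 turn -11.48 F [ 0.5 -0.6  0.4] M [ 0.   -0.03 -0.03] w 84.9 tilt [-2.e-03 -2.e-04 -1.e+00]
```

```bash
python3 -m inch '[[85,-25,-43,0,0],[85,-50,-86,0,-3],[85,-76,-129,0,-6],[85,-101,-172,0,-11.5],[85,-150,-175,0,-11.5],[85,-200,-178,0,-11.5],[85,-250,-181,0,-11.5],[85,-300,-185,0,-11.5],[85,-349,-188,0,-11.5],[85,-398,-191,0,-11.5],[85,-447,-194,0,-11.5],[85,-496,-197,0,-11.5]]'; python3 -c "
from h import *
need(449.4,354.3,150,26.4)"
```

```text
time_s: 2.55
position: [0.4813, 0.1902, 0.4506]
ee_rot: [0.85, -0.527, -0.001, -0.001]
ft_force: [1.2, 0.1, 0.8]
grip_width: 0.085
t 2.55 pos [481.3 190.2 450.6] shift [-160.6  -44.3  301. ] yaw 26.42 turn 0.02 F [1.2 0.1 0.8] M [-0.   -0.02 -0.01] w 85.0 tilt [-2.e-03 -4.e-04 -1.e+00]
```

```bash
python3 -m inch '[[85,-45,-12,0,0],[85,-90,-25,0,0],[85,-130,-36,20,0],[85,-160,-44,50,0],[85,-160.6,-44.3,100,0],[85,-160.6,-44.3,150,0],[85,-160.6,-44.3,200,0],[85,-160.6,-44.3,245,0],[85,-160.6,-44.3,250,0],[85,-160.6,-44.3,250,0]]'; python3 - <<'E'
from h import *
import pickle
c=cam('wrist','w1');pickle.dump(c,open('w1.pkl','wb'))
need(449.4,354.3,150,26.4);s=S();print(s['position'])
im=c['image'].astype(int);r,g,b=im[...,0],im[...,1],im[...,2]
red=((r>150)&(g<110)&(b<110)).astype(np.uint8)
v,u=np.nonzero(red);print(red.sum(),u.min(),u.max(),v.min(),v.max())
wh=((r>190)&(g>190)&(b>190)).astype(np.uint8)
n,l,st,ce=cv2.connectedComponentsWithStats(wh);i=1+np.argmax(st[1:,4]);print(st[i])
a=np.radians(26.4);px=np.array([np.cos(a),np.sin(a)]);py=np.array([-px[1],px[0]]);ctr=np.array([481.6,370.6])
d=c['image'].copy()
for X,Y,z in [(x,y,z) for x in(-53,-19) for y in(-12,12) for z in (54,)]+[(x,y,12) for x in (-62,62) for y in (-28,28)]+[(36,0,24)]:
    q=proj(c,np.r_[ctr+X*px+Y*py,z]/1000)[0];cv2.circle(d,tuple(int(round(t)) for t in q),3,(255,0,255),1)
cv2.imwrite('pics/w1.png',d[:,:,::-1])
E
```

```text
time_s: 3.55
position: [0.4491, 0.354, 0.2003]
ee_rot: [0.85, -0.527, -0.001, 0.0]
ft_force: [0.5, -0.7, 1.1]
grip_width: 0.0848
t 3.6 pos [450.4 354.7 202.2] shift [ 0.   1.2 52.2] yaw 26.42 turn 0.02 F [ 0.1 -0.5  1.1] M [-0.05 -0.01  0.04] w 85.0 tilt [-0.002  -0.0023 -1.    ]
[0.45044834 0.35471804 0.20218478]
1098 0 297 53 210
[ 251   72   65  101 4896]
```

View pics/w1.png

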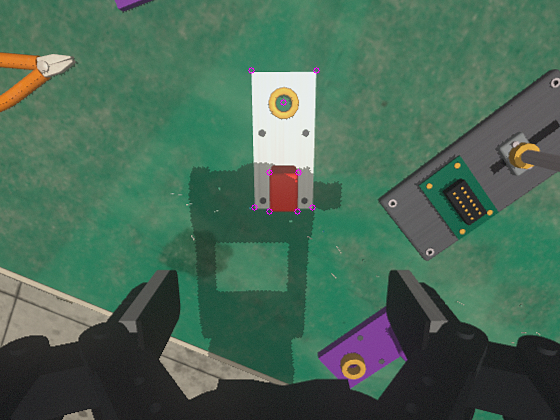

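The wrist view shows the predicted outlines (magenta) falling on the platen corners, the boss at (284,102) and the red block at (270–298,167–211), all within about 1 px. I descend and grip.

```bash
python3 -m inch '[[85,0,1,40,0],[85,0,1,80,0],[85,0,1,120,0],[85,0,1,150,0],[85,0,1,170,0],[85,0,1,180,0],[85,0,1,182,0],[85,0,1,182,0],[85,0,1,182,0]]'; python3 -c "
from h import *
need(449.4,354.3,20,26.4)"
```

```text
time_s: 4.5
position: [0.4511, 0.3555, 0.022]
ee_rot: [0.85, -0.527, 0.001, -0.003]
ft_force: [-0.2, -0.3, 0.3]
grip_width: 0.0847
t 4.5 pos [451.1 355.5  22. ] shift [0.3 2.1 1.9] yaw 26.42 turn 0.02 F [-0.2 -0.3  0.3] M [0.04 0.03 0.03] w 84.7 tilt [-0.0021 -0.0059 -1.    ]
```

```bash
python3 -m inch '[[85,0.3,2,2,0],[85,0.3,2,2,0],[85,0.3,2,2,0],[85,0.3,2,2,0]]'; python3 -c "
from h import *
need(449.4,354.3,20,26.4)"
```

```text
time_s: 4.9
position: [0.4495, 0.3544, 0.0201]
ee_rot: [0.85, -0.527, 0.001, -0.003]
ft_force: [-0.6, -0.3, 0.6]
grip_width: 0.0852
t 4.9 pos [449.5 354.4  20.1] shift [0.  0.2 0.1] yaw 26.42 turn 0.02 F [-0.6 -0.3  0.6] M [-0.01 -0.07 -0.03] w 85.2 tilt [-0.0021 -0.0062 -1.    ]
```

```bash
python3 -m inch '[[60,0,0,0,0],[40,0,0,0,0],[30,0,0,0,0],[20,0,0,0,0],[20,0,0,0,0],[20,0,0,0,0],[20,0,0,0,0],[20,0,0,0,0],[20,0,0,0,0]]' 90; python3 -c "
from h import *
need(449.4,354.3,20,26.4)"
```

```text
time_s: 5.8
position: [0.4496, 0.3544, 0.0203]
ee_rot: [0.85, -0.527, 0.001, -0.003]
ft_force: [-0.3, -0.5, 2.3]
grip_width: 0.0228
t 5.8 pos [449.6 354.4  20.3] shift [-0.   0.3  0.3] yaw 26.42 turn 0.02 F [-0.3 -0.5  2.3] M [-0.2  -0.04 -0.07] w 22.8 tilt [-0.002  -0.0064 -1.    ]
```

```bash
python3 -m inch '[[20,0,0,-5,0],[20,0,0,-20,0],[20,0,0,-40,0],[20,0,0,-65,0],[20,0,0,-90,0],[20,0,0,-110,0],[20,0,0,-122,0],[20,0,0,-128,0],[20,0,0,-130,0],[20,0,0,-130,0],[20,0,0,-130,0],[20,0,0,-130,0]]'; python3 -c "
from h import *
need(503.6,203.3,150,-23.9)"
```

```text
time_s: 7.0
position: [0.4485, 0.3535, 0.1493]
ee_rot: [0.85, -0.527, 0.0, -0.002]
ft_force: [-0.5, -0.7, -2.7]
grip_width: 0.023
t 7.0 pos [448.5 353.5 149.3] shift [159.   17.5  -1.1] yaw 26.42 turn 50.32 F [-0.5 -0.7 -2.7] M [-0.05  0.13 -0.01] w 23.0 tilt [-0.002  -0.0044 -1.    ]
```

```bash
python3 -m inch '[[20,8,1,-1,2],[20,25,3,-1,7],[20,45,5,-1,14],[20,65,7,-1,21],[20,85,10,-1,28],[20,105,12,-1,35],[20,125,14,-1,41],[20,142,16,-1,46],[20,153,17,-1,49],[20,158,17.5,-1,50],[20,159,17.5,-1,50.3],[20,159,17.5,-1,50.3]]'; python3 -m inch '[[20,0,0,0,0],[20,0,0,0,0],[20,0,0,0,0]]'; python3 - <<'E'
from h import *
import pickle
c=cam('wrist','w2');pickle.dump((c,S()),open('w2.pkl','wb'))
need(503.6,203.3,150,-23.9)
cv2.imwrite('pics/w2z.png',cv2.resize(c['image'][:, 100:480],None,fx=1.4,fy=1.4,interpolation=cv2.INTER_CUBIC)[:,:,::-1])
E
```

```text
time_s: 8.2
position: [0.5034, 0.2033, 0.1498]
ee_rot: [-0.545, 0.838, 0.001, 0.002]
ft_force: [0.7, -0.0, -2.7]
grip_width: 0.0233
time_s: 8.5
position: [0.5032, 0.2038, 0.1498]
ee_rot: [-0.546, 0.838, 0.001, 0.002]
ft_force: [0.3, -0.6, -2.5]
grip_width: 0.0234
t 8.55 pos [503.3 203.7 149.8] shift [ 0.2 -0.5 -0.2] yaw -23.85 turn 0.05 F [-0.4 -0.3 -3.1] M [0.02 0.07 0.02] w 22.7 tilt [-4.6e-03 -8.0e-04 -1.0e+00]
```

View pics/w2z.png

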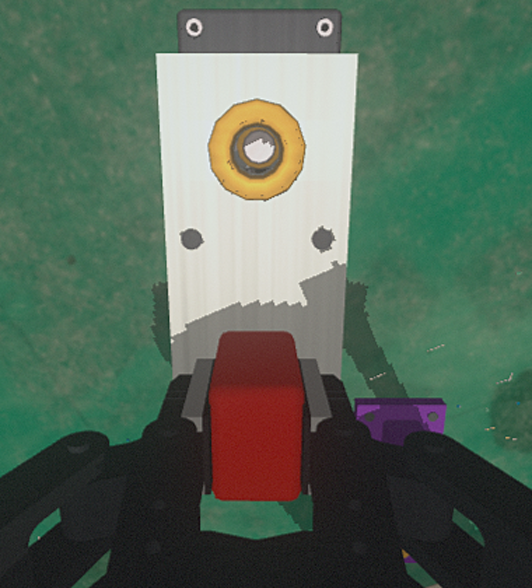

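Looking down the hole, I see the bright rod top at about (260,148) in the zoom, and the boss centre at about (257,150). It is nearly aligned already, so I measure it numerically.

```bash
python3 - <<'E'
from h import *
import pickle
c,s=pickle.load(open('w2.pkl','rb'));im=c['image']
x0,y0=245,65
cr=im[y0:y0+80,x0:x0+80]
i=cr.astype(int);r,g,b=i[...,0],i[...,1],i[...,2]
orange=((r-b>60)&(r>120)).astype(np.uint8)
cn=max(cv2.findContours(orange,cv2.RETR_EXTERNAL,cv2.CHAIN_APPROX_NONE)[0],key=cv2.contourArea)
e=cv2.fitEllipse(cn);print('boss',e[0][0]+x0,e[0][1]+y0,e[1])
sub=cr[22:62,18:58].astype(int)
big=cv2.resize(cr,None,fx=9,fy=7.4,interpolation=cv2.INTER_NEAREST)
big=cv2.resize(cr,None,fx=7.4,fy=7.4,interpolation=cv2.INTER_NEAREST)
T=R.from_quat(s['ee_rot']).as_matrix();p=s['position']
for nm,q,rad,col in []: pass
# predicted hole circles & rod
a=np.radians(-23.85);px=np.array([np.cos(a),np.sin(a)])
h=p[:2]+.072*px
und=p[2]-.0203
th=np.linspace(0,2*np.pi,60)
def circ(ctr,rad,z,col):
    q=proj(c,np.c_[ctr[0]+rad*np.cos(th),ctr[1]+rad*np.sin(th),np.full(60,z)]);q=(q-[x0,y0]+.5)*7.4
    cv2.polylines(big,[q.astype(int)],True,col,1)
circ(h,.0135,und+.024,(0,255,0));circ(h,.007,und+.024,(0,255,0));circ(h,.007,und,(0,0,255));circ((.5694,.1741),.006,.110,(255,0,255))
bt=back(c,e[0][0]+x0,e[0][1]+y0,und+.024);print('boss pos',bt*1000,'kin hole',h*1000,'und',und*1000)
cv2.imwrite('pics/w2h.png',big[:,:,::-1])
E
```

```text
boss 283.01839447021484 106.72250366210938 (67.47190856933594, 69.78856658935547)
boss pos [568.18686848 175.26681905 153.49019626] kin hole [569.10256678 174.60292547] und 129.49019626065893
```

View pics/w2h.png

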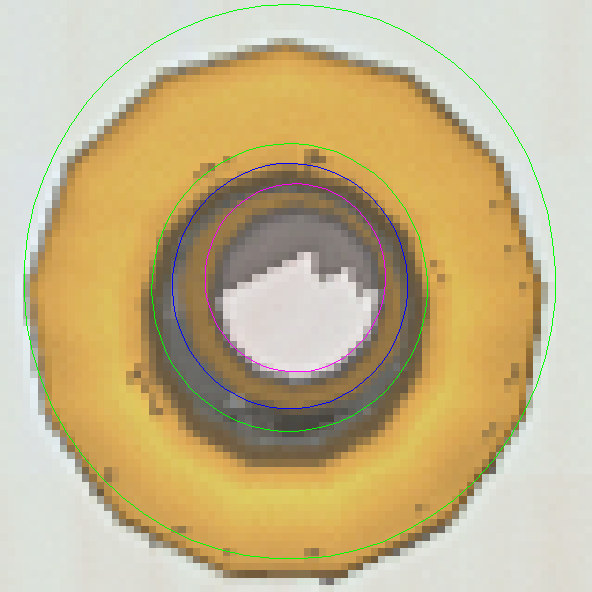

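```bash
python3 - <<'E'
from h import *
import pickle
c,s=pickle.load(open('w2.pkl','rb'));p=s['position'];und=p[2]-.0203
x0,y0=245,65
f=lambda X,Y:(X/7.4+x0-.5,Y/7.4+y0-.5)
print('rod',back(c,*f(297,295),.110)*1000)
print('collar',back(c,*f(298,300),.0295)*1000)
print('boss outline',back(c,*f(286,308.5),und+.024)*1000)
print('hole top rim',back(c,*f(290,315),und+.024)*1000)
# plate edges: zoom coords -> px ; far end & near
g=lambda X,Y:(X/1.4+100,Y/1.4)
for n,P,z in [('farL',(156,53),und+.012),('farR',(357,53),und+.012),('nearL',(172,375),und+.012),('nearR',(345,375),und+.012),('jigL',(177,10),.012),('jigR',(341,10),.012),('jscL',(194.5,27),.012),('jscR',(325,27),.012)]:
    print(n,(back(c,*g(*P),z)*1000).round(1))
E
```

```text
rod [568.41291107 174.41663443 110.        ]
collar [567.38319985 174.60669064  29.5       ]
boss outline [568.34357307 175.14399488 153.49019626]
hole top rim [567.97044928 175.08622221 153.49019626]
farL [602.8 190.4 141.5]
farR [580.3 139.4 141.5]
nearL [513.1 230.4 141.5]
nearR [489.9 177.5 141.5]
jigL [644.4 185.6  12. ]
jigR [611.  110.1  12. ]
jscL [633.9 180.9  12. ]
jscR [607.1 120.3  12. ]
```

```bash
python3 -m inch '[[20,0.2,-0.4,2,0],[20,0.4,-0.8,6,0],[20,0.5,-0.8,10,0],[20,0.5,-0.8,14,0],[20,0.5,-0.8,16,0],[20,0.5,-0.8,17,0],[20,0.5,-0.8,17,0],[20,0.5,-0.8,17,0],[20,0.5,-0.8,17,0]]'; python3 - <<'E'
from h import *
import pickle
c=cam('wrist','w3');pickle.dump((c,S()),open('w3.pkl','wb'))
need(503.6,203.3,130,-23.85)
a=cv2.resize(c['image'][65:145,245:325],None,fx=7,fy=7,interpolation=cv2.INTER_NEAREST)
cv2.imwrite('pics/w3h.png',a[:,:,::-1])
E
```

```text
time_s: 9.45
position: [0.504, 0.203, 0.1329]
ee_rot: [-0.546, 0.838, 0.001, 0.002]
ft_force: [-0.2, -0.5, -2.4]
grip_width: 0.0228
t 9.5 pos [503.9 203.1 132.9] shift [-0.1  0.4  2.9] yaw -23.84 turn 0.01 F [-0.1  0.5 -2.4] M [0.03 0.06 0.01] w 22.9 tilt [-0.0049 -0.0012 -1.    ]
```

View pics/w3h.png

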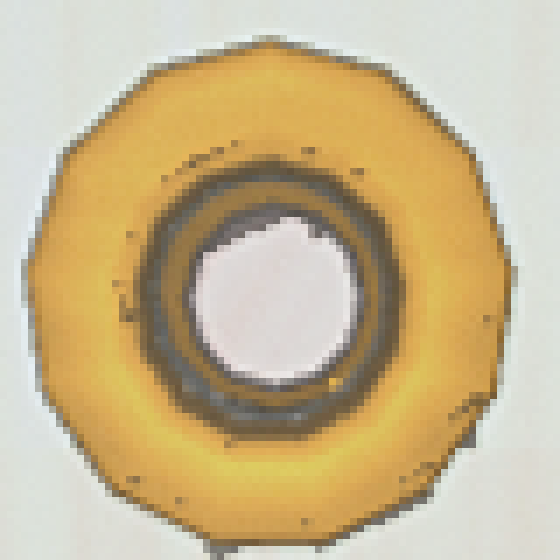

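The rod top at (275,296) sits almost concentric with the hole's lower rim at (272,295), about 0.2 mm off. I now descend slowly onto the rod.

```bash
python3 -m inch '[[20,0.2,0,1,0],[20,0.2,0,2,0],[20,0.2,0,3,0],[20,0.2,0,4,0],[20,0.2,0,5,0],[20,0.2,0,6,0],[20,0.2,0,7,0],[20,0.2,0,7,0],[20,0.2,0,7,0]]'; python3 -c "
from h import *
need(503.6,203.3,130,-23.85)"
```

```text
time_s: 10.4
position: [0.5039, 0.2029, 0.1259]
ee_rot: [-0.546, 0.838, 0.001, 0.002]
ft_force: [-0.1, 1.0, -3.9]
grip_width: 0.0225
t 10.4 pos [503.9 202.9 125.9] shift [-0.3  0.4 -4.1] yaw -23.84 turn 0.01 F [-0.1  1.  -3.9] M [0.02 0.06 0.  ] w 22.5 tilt [-0.0048 -0.0011 -1.    ]
```

```bash
python3 -m inch '[[20,0,0,2,0],[20,0,0,5,0],[20,0,0,8,0],[20,0,0,11,0],[20,0,0,14,0],[20,0,0,17,0],[20,0,0,20,0],[20,0,0,23,0],[20,0,0,25,0],[20,0,0,25,0],[20,0,0,25,0]]'; python3 -c "
from h import *
need(503.9,202.9,60,-23.85)"
```

```text
time_s: 11.5
position: [0.504, 0.203, 0.1009]
ee_rot: [-0.546, 0.838, 0.001, 0.002]
ft_force: [-0.1, 0.3, -2.7]
grip_width: 0.0231
t 11.5 pos [504.  203.  100.9] shift [ 0.3  0.1 40.9] yaw -23.84 turn 0.01 F [-0.1  0.3 -2.7] M [ 0.03  0.01 -0.04] w 23.1 tilt [-0.0048 -0.0011 -1.    ]
```

```bash
python3 -m inch '[[20,0,0,2,0],[20,0,0,6,0],[20,0.1,0,10,0],[20,0.1,0,14,0],[20,0.1,0,18,0],[20,0.2,0,22,0],[20,0.2,0,26,0],[20,0.2,0.1,30,0],[20,0.3,0.1,34,0],[20,0.3,0.1,37,0],[20,0.3,0.1,38,0],[20,0.3,0.1,38,0]]'; python3 -m inch '[[20,0,0,0,0],[20,0,0,0,0]]'; python3 - <<'E'
from h import *
import pickle
c=cam('wrist','w4')
need(503.9,202.9,57,-23.85)
s=cam('side','s4')
a=cv2.resize(c['image'][60:360,180:400],None,fx=2,fy=2,interpolation=cv2.INTER_CUBIC)
b=cv2.resize(s['image'][205:285,230:315],None,fx=4,fy=7.5,interpolation=cv2.INTER_CUBIC)
cv2.imwrite('pics/ws4.png',np.hstack([a,b])[:,:,::-1])
E
```

```text
time_s: 12.7
position: [0.5038, 0.2029, 0.0627]
ee_rot: [-0.546, 0.838, 0.001, 0.002]
ft_force: [-0.5, -0.5, -3.1]
grip_width: 0.0227
time_s: 12.9
position: [0.504, 0.2029, 0.0629]
ee_rot: [-0.546, 0.838, 0.001, 0.002]
ft_force: [0.5, -0.1, -2.5]
grip_width: 0.0227
t 12.95 pos [503.9 202.9  62.9] shift [0.1 0.  5.9] yaw -23.84 turn 0.01 F [-0.1 -0.4 -2. ] M [ 0.05  0.06 -0.  ] w 22.9 tilt [-0.0049 -0.0012 -1.    ]
```

View pics/ws4.png

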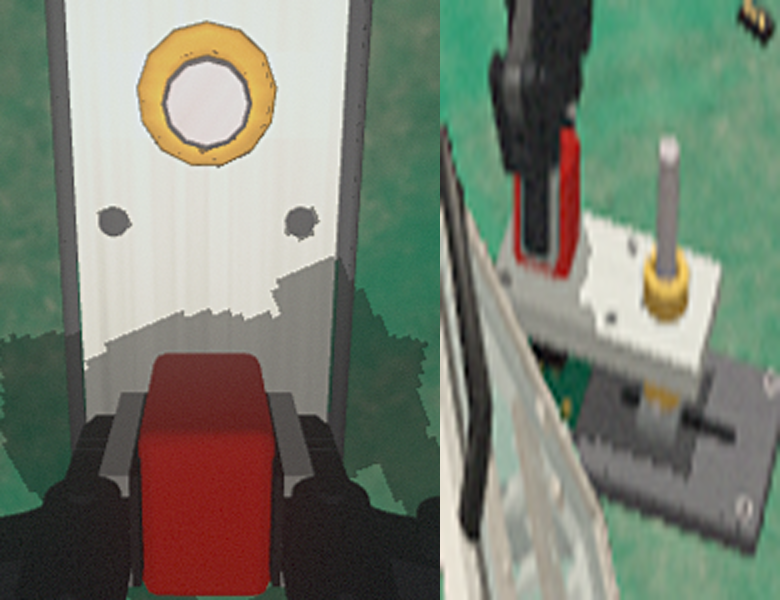

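The platen is on the rod and centred, and both jig edges are visible symmetrically. The side view shows the underside level above the collar and header. Next is the press.

```bash
python3 -m inch '[[20,0,0,1.5,0],[20,0,0,3,0],[20,0,0,4.5,0],[20,0,0,5.5,0],[20,0,0,6.2,0],[20,0,0,6.9,0],[20,0,0,7.6,0],[20,0,0,8.3,0],[20,0,0,9,0],[20,0,0,9,0]]'; python3 -c "
from h import *
need(503.9,202.9,50.3,-23.85)"
```

```text
time_s: 14.0
position: [0.504, 0.203, 0.0548]
ee_rot: [-0.546, 0.838, 0.001, 0.003]
ft_force: [-1.7, -1.0, 4.9]
grip_width: 0.0231
t 14.0 pos [504.  203.   54.8] shift [0.1 0.  4.5] yaw -23.83 turn 0.02 F [-1.7 -1.   4.9] M [-0.19  0.29 -0.04] w 23.1 tilt [-0.005  -0.0016 -1.    ]
```

```bash
python3 -m inch '[[20,0,0,1.2,0],[20,0,0,1.7,0],[20,0,0,2.2,0],[20,0,0,2.7,0],[20,0,0,3.2,0],[20,0,0,3.7,0],[20,0,0,4.2,0],[20,0,0,4.7,0],[20,0,0,4.7,0]]'; python3 -c "
from h import *
need(503.9,202.9,50.3,-23.85)"
```

```text
time_s: 14.9
position: [0.504, 0.203, 0.0511]
ee_rot: [-0.546, 0.838, 0.001, 0.003]
ft_force: [-2.7, -0.4, 6.2]
grip_width: 0.0226
t 14.9 pos [504.  203.   51.1] shift [0.1 0.  0.8] yaw -23.82 turn 0.03 F [-2.7 -0.4  6.2] M [-0.21  0.37  0.05] w 22.6 tilt [-0.0051 -0.002  -1.    ]
```

Friction-level force only, about 9 N, so it is still moving. About 0.8 mm remains.

```bash
python3 -m inch '[[20,0,0,1,0],[20,0,0,1.4,0],[20,0,0,1.8,0],[20,0,0,1.8,0]]'; python3 -c "
from h import *
need(503.9,202.9,50.3,-23.85)"
```

```text
time_s: 15.3
position: [0.5039, 0.203, 0.0503]
ee_rot: [-0.546, 0.838, 0.0, 0.003]
ft_force: [-2.1, -0.7, 5.5]
grip_width: 0.0232
t 15.3 pos [503.9 203.   50.3] shift [ 0.1 -0.  -0. ] yaw -23.81 turn 0.04 F [-2.1 -0.7  5.5] M [-0.2   0.41 -0.03] w 23.2 tilt [-0.0052 -0.0024 -1.    ]
```

```bash
python3 -m inch '[[20,0,0,1,0],[20,0,0,1.4,0],[20,0,0,1.8,0],[20,0,0,1.8,0]]'; python3 -c "
from h import *
need(503.9,202.9,50.3,-23.85)"
```

```text
time_s: 15.7
position: [0.5039, 0.203, 0.0502]
ee_rot: [-0.546, 0.838, 0.0, 0.003]
ft_force: [-2.3, 0.9, 11.2]
grip_width: 0.0233
t 15.7 pos [503.9 203.   50.2] shift [ 0.1  0.  -0.1] yaw -23.8 turn 0.05 F [-2.3  0.9 11.2] M [-0.25  0.55 -0.03] w 23.3 tilt [-0.0054 -0.003  -1.    ]
```

```bash
python3 -m inch '[[20,0,0,1.3,0],[20,0,0,1.8,0],[20,0,0,2.2,0],[20,0,0,2.2,0]]'; python3 -c "
from h import *
need(503.9,202.9,50.3,-23.85)"
```

```text
time_s: 16.1
position: [0.5039, 0.203, 0.0501]
ee_rot: [-0.546, 0.838, -0.0, 0.003]
ft_force: [-3.3, -0.5, 15.1]
grip_width: 0.0229
t 16.1 pos [503.9 203.   50.1] shift [ 0.1  0.  -0.2] yaw -23.78 turn 0.07 F [-3.3 -0.5 15.1] M [-0.3   0.68 -0.04] w 22.9 tilt [-0.0057 -0.0038 -1.    ]
```

It is at the hard stop: 18 N of push moved it only 0.1 mm. I relieve the load, then open.

```bash
python3 -m inch '[[20,0,0,-0.2,0],[20,0,0,-0.2,0],[20,0,0,-0.2,0],[40,0,0,-0.2,0],[60,0,0,-0.2,0],[70,0,0,-0.2,0],[70,0,0,-0.2,0],[70,0,0,-0.2,0]]' 20; python3 - <<'E'
from h import *
import pickle
need(503.9,202.9,50.3,-23.85)
c=cam('wrist');s=cam('side')
a=cv2.resize(c['image'][60:360,180:400],None,fx=2,fy=2,interpolation=cv2.INTER_CUBIC)
b=cv2.resize(s['image'][205:285,230:315],None,fx=4,fy=7.5,interpolation=cv2.INTER_CUBIC)
cv2.imwrite('pics/ws5.png',np.hstack([a,b])[:,:,::-1])
E
```

```text
time_s: 16.9
position: [0.504, 0.203, 0.0503]
ee_rot: [-0.546, 0.838, -0.0, 0.003]
ft_force: [-1.0, -0.3, -0.9]
grip_width: 0.0702
t 16.9 pos [504.  203.   50.3] shift [ 0.1  0.1 -0. ] yaw -23.78 turn 0.07 F [-1.  -0.3 -0.9] M [0.03 0.04 0.02] w 70.2 tilt [-0.0057 -0.0039 -1.    ]
```

View pics/ws5.png

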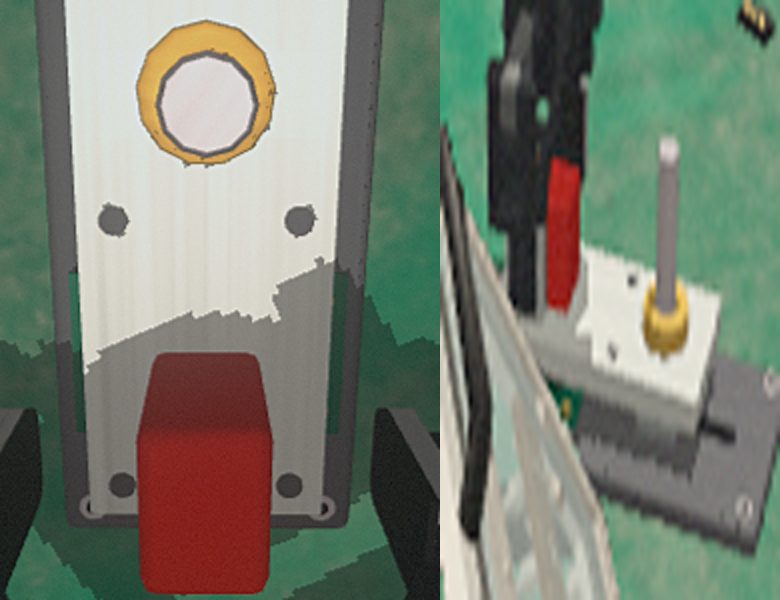

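The fingers are clear of the block and the platen lies in line with the jig: its edges, the screws at (90,507) and (323,507), and the jig edges are all symmetric. Now I retreat.

```bash
python3 -m inch '[[70,0,0,-5,0],[70,0,0,-20,0],[70,0,0,-45,0],[70,0,0,-75,0],[70,0,0,-105,0],[70,0,0,-130,0],[70,0,0,-145,0],[70,0,0,-150,0],[70,0,0,-150,0],[70,0,0,-150,0]]'; python3 - <<'E'
from h import *
need(503.9,202.9,200,-23.85)
c=cam('wrist');s=cam('side')
a=np.radians(-23.85);px=np.array([np.cos(a),np.sin(a)]);py=np.array([-px[1],px[0]]);g=np.array([504,203.]);ctr=g+36*px
d=c['image'].copy()
for X,Y,z in [(x,y,42) for x in (-62,62) for y in (-28,28)]+[(x,y,84) for x in(-53,-19) for y in(-12,12)]+[(36,0,54)]:
    q=proj(c,np.r_[ctr+X*px+Y*py,z]/1000)[0];cv2.circle(d,tuple(int(round(t)) for t in q),3,(255,0,255),1)
A=cv2.resize(d[20:300,180:400],None,fx=2,fy=2)
b=cv2.resize(s['image'][210:280,240:325],None,fx=4,fy=8,interpolation=cv2.INTER_CUBIC)
cv2.imwrite('pics/ws6.png',np.hstack([A,b])[:,:,::-1])
E
```

```text
time_s: 18.0
position: [0.5024, 0.2023, 0.1996]
ee_rot: [-0.546, 0.838, 0.0, 0.003]
ft_force: [0.7, 0.5, -0.3]
grip_width: 0.0701
t 18.0 pos [502.4 202.3 199.6] shift [-1.2 -1.1 -0.4] yaw -23.78 turn 0.07 F [ 0.7  0.5 -0.3] M [ 0.04  0.03 -0.04] w 70.1 tilt [-0.0048 -0.0025 -1.    ]
```

View pics/ws6.png

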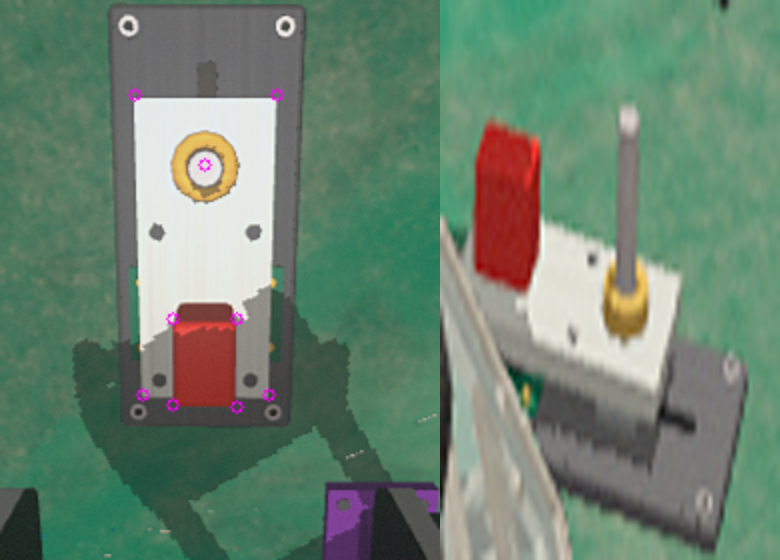

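The platen lies flat and in line. The predicted corners at home height match the image within 1–2 px, and the gripper is well clear.

```bash
python3 -c "
from h import *
print(ctrl.finish_job())"
```

```text
the job is handed in; nothing more can be done
None
```

The platen is home on the jig with the header pressed in, and the job is handed in at about 18 s of the 64 s allowed. I took the white platen by its red block and lowered its hole over the rod after centring it with the wrist camera. It slid down with no force above noise level, the header was pressed home slowly, and then I let go and backed off.

Last checks:
- **Header home:** the underside height worked out from the arm is 30.0 mm. A final 18 N push moved it only 0.1 mm, so it is against the hard stop, and no reading came near the 35 N limit.
- **In line:** the platen and jig yaw agreed to about 0.1° before release. The last picture shows the platen corners within 1–2 px of where a flat, home platen should be.
- **Level:** the tool's tilt stayed within 0.3° of its tilt at the grasp. I could only confirm flatness after release from the pictures.
- **Left alone:** nothing was sent near the spool, loupe or connector, though I did not look at the spool and loupe again at the end.

No check failed. The one disagreement was about 1 mm between the wrist camera and the arm's position for the hole, so I centred by comparing rod and hole in the same image.

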